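Hold the chime head hole-up for gluing

TASK

Pick up the square wooden chime head lying on the bench, find which of its two ends has the blind hole (the other end is solid), turn it so that the hole faces straight up, and hold it still like that about a hand's breadth above the middle of the drip tray, ready for the glue. Finish while still holding it in the gripper: do not put it down or let go. Leave the glue bottle, the bell and the screwdriver where they are.

Things in the scene. Friction and masses are not known exactly. Their poses are not given: they have to be found in the camera images.
- chime_head: Square hardwood block 56 mm long, 44 x 44 mm across, 55 to 115 g, copper band round each end, blind hole in one end. Starts loose, lying on a long side, pointing any way, so the hole starts facing level, to any side. Origin: centre of its starting underside (22 mm off the long axis). x runs along the block, out of the holed end; z up at the start; y level, across (44 mm, the width to grip).
- head_hole (a point): Centre of the mouth of the blind hole (26 mm in diameter, 32 mm deep, centred; the other end is solid), in the plane of the holed end, 28 mm from the block's middle. Axes as the chime head's: x points straight out of the hole.
- head_mid (a point): Middle of the chime head (inside the block, on its long axis). Axes as the chime head's.
- drip_tray: Shallow open steel drip tray, 140 x 180 mm, rim 22 mm above the bench, walls 3 mm, fixed to the bench on the robot's left. Origin: centre of its underside; z up, y along its long side.
- tray_mid (a point): Centre of the tray's inner floor, 3 mm above the bench.
- glue_bottle: White plastic glue bottle, 52 mm in diameter, 130 mm tall, loose, standing; leave it. Origin: centre of its underside.
- brass_bell: Small brass bell, 68 mm in diameter, 58 mm tall, loose, standing on its mouth; leave it. Origin: centre of its underside.
- screwdriver: Screwdriver with a black handle lying on the bench on the robot's right; leave it. Origin: underside, x along the shaft towards its tip.
Mind the look-alikes: they are no part of the job. There is more than one size of the drip_tray; the one meant has the size given above. Several things look just like the chime_head: the one meant starts farthest to the robot's right.

How it is judged:
By the outcome, as a careful person would: the job done as asked, in the order asked, and still so for the second after the job is handed in, while the arm keeps its last pose, push and grip.
It also fails if it takes over 32 s, if anything falls off the work surface, if the arm or the gripper's body presses on something with over 40 N, if the wrist force passes 120 N, or if a joint passes its speed limit or range.

ROBOT

A 6-joint arm with a two-finger parallel gripper is mounted at the origin on the work surface. World frame = base frame: x ahead of the robot, y to its left, z up, the work surface at z = 0. Lengths are in m, angles in rad, forces in N, time in s.
With the tool pointing down it reaches from about 0.35 to 0.725 m from the base axis. Payload 4.3 kg.
Tool frame: the origin (TCP) lies between the finger pads; the fingertips stand 17 mm ahead of it and the grasp point (between the pads) lies 2 mm behind it; z points along the fingers, y is the line along which they close (so a half turn about z gives the same grasp; the last joint's range is limited). The gripper opens to 85 mm and grips with 20 to 120 N. Pads are 22 mm wide; open, the fingers measure 114 mm over their backs; the gripper's body (76 mm by 85 mm) begins 54 mm behind the grasp point. The pads swing forward as they close: fully open they stand 13 mm farther back than shut.
Start: joints at [1.002, 0.377, 0.081, 1.274, 0, 1.46], TCP at [0.255, 0.516, 0.248] pointing down, gripper open.
Joint ranges: [-2.72, 2.72], [-0.84, 1.66], [-1.02, 1.22], [-1.77, 2.12], [-1.37, 1.28], [-3.14, 3.14]. Speed limits (rad/s): [2.57, 2.57, 3.14, 3.14, 3.14, 3.14].

INTERFACE

Orientations are given as a rotation vector (axis times angle).
In Python, from rig import r, move_gripper, read_camera, camera_model, workorder gives the robot as it stands. Calls block until the motion is done:
- r.reach(position, orientation): joint-space move of the TCP to a pose.
- r.servo_line(position, orientation=None, max_speed=0.15): straight line of the TCP; orientation=None keeps the orientation; max_speed is the mean speed in m/s.
- r.move_j(angles): joint-space move.
- move_gripper(opening, strength=None): finger opening in m; strength is the grip in N (None keeps the last); returns when the fingers have stopped.
- r.dwell(seconds).
- r.solve_ik(position, orientation): joint angles nearest the present ones, or None.
- r.read_state(): the state.
- read_camera(name): name is "scene" or "top"; returns the picture (400x640x3 uint8, blue, green, red); there is no depth.
- camera_model(name): a dict with "vertical_fov" (degrees; the focal length in pixels is half the picture's height over the tangent of half this angle, whatever the lens; pixels are square), "cx", "cy" (the principal point, pixels), "world_from_camera" (4x4, takes a point from camera to world coordinates). Camera axes: x right, y up, looking along -z (the intrinsics and any distortion apply to the point x, -y, -z); pixel columns grow to the right and rows downward; lengths in m; the calibration is good to about 2 mm. A picture is of the moment at which its call begins. camera_model takes no time and is no camera call.
A pose or a line that the arm cannot do raises r.Unreachable and nothing moves.
- workorder.job_done(): hands the job in; it is judged then, once.
The state is a dict: "time": time; "joints": joint angles; "qd": joint speeds; "effort": joint torques, N m; "eef_pos": TCP position; "tcp_rot": TCP orientation; "force": force on the tool from outside, world axes, zero at the start; "torque": the same for the moment, N m; "gripper_width": finger opening in m; "gripper_force": force on a finger pad.
Only numpy, scipy, OpenCV 4.12 (cv2) and the standard library are available. Lean on these libraries where they do the work, as an engineer would, in place of code of your own. Each camera call takes 0.05 s, during which the arm holds its last target. There are 200 camera calls.

## Working session

There is one attempt and no reset: what is moved stays moved. The work goes in short steps, each a Python script; the robot and the scene stay as the last script left them, time stands still between calls to the robot, and variables do not carry over. Pictures are saved under pics/ and viewed, at most 10 in all, crops included, and the job is handed in when it is done.

```bash
ls; mkdir -p pics; python3 - <<'E'
from rig import r, read_camera, camera_model
import cv2
for n in("scene","top"):
    cv2.imwrite(f"pics/{n}0.png",read_camera(n)); print(camera_model(n))
print(r.read_state())
E
```

```text
pics
{'vertical_fov': 43.526210938391245, 'cx': 328.0011397602711, 'cy': 188.43627641778332, 'world_from_camera': array([[-0.16812885, -0.72696521,  0.66577343,  1.57139464],
       [ 0.98575325, -0.12068544,  0.11715614,  0.13298939],
       [-0.00481928,  0.67598565,  0.73689902,  1.12314841],
       [ 0.        ,  0.        ,  0.        ,  1.        ]])}
{'vertical_fov': 43.76064258014429, 'cx': 315.535713268147, 'cy': 193.55571396252836, 'world_from_camera': array([[-0.01052471,  0.99847906, -0.05411833,  0.53670569],
       [-0.9999076 , -0.01004324,  0.00916091, -0.02800977],
       [ 0.00860345,  0.05420975,  0.99849251,  1.26070525],
       [ 0.        ,  0.        ,  0.        ,  1.        ]])}
{'time': 0.1, 'joints': array([1.00170498e+00, 3.78017342e-01, 7.97861841e-02, 1.27442582e+00,
       2.60920605e-05, 1.46047749e+00]), 'qd': array([ 0.00056037, -0.00280041,  0.001309  , -0.00071782,  0.00238419,
       -0.00093314]), 'effort': array([ 1.00366764e-03, -4.64693499e+01,  2.70582819e+01,  1.20724351e-02,
       -1.58100838e-04,  2.38323844e-05]), 'eef_pos': array([0.25433335, 0.51507305, 0.24744903]), 'tcp_rot': array([-7.14188223e-01, -3.05867331e+00,  2.74145631e-03]), 'force': array([ 0.69557845, -0.32722571,  0.55077325]), 'torque': array([-0.01876523,  0.05067534,  0.0224395 ]), 'gripper_force': 0.0, 'gripper_width': 0.08512238708232393}
```

View pics/scene0.png

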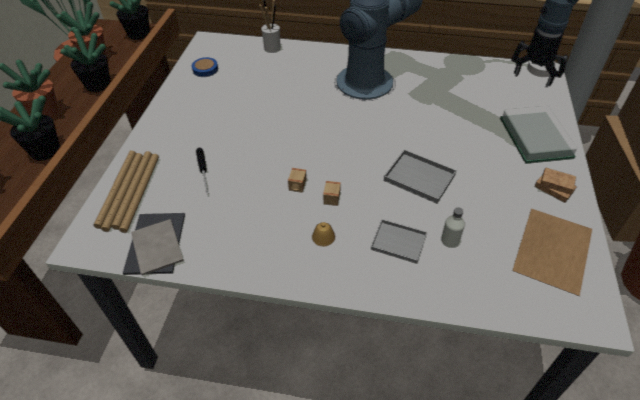

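View pics/top0.png

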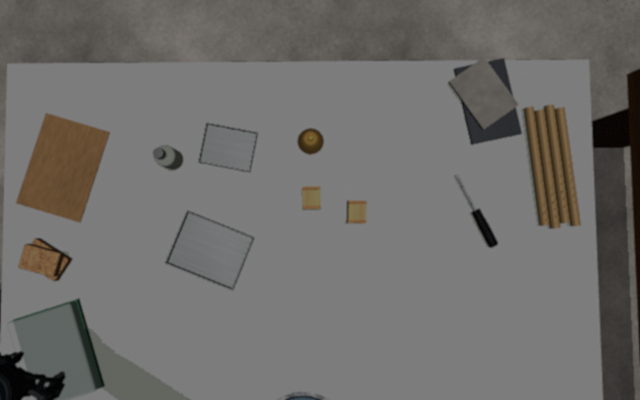

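Scene: blocks at (298,180) and (332,193), and trays at (420,175) and (399,241). Top: blocks at (312,198) and (357,212), trays at (210,250), larger, and (228,147), smaller. The look-alikes are the two blocks, plus the bread-like blocks at top (45,260). Robot's right is image right in the top view, so the target is top (357,212), scene (298,180). I'll check this in crops.

```bash
cat > h.py <<'E'
import numpy as np, cv2
from rig import r, read_camera, camera_model, move_gripper, workorder
def px2w(n,uv,z):
    m=camera_model(n); f=200/np.tan(np.radians(m["vertical_fov"]/2)); T=m["world_from_camera"]
    d=T[:3,:3]@np.array([(uv[0]-m["cx"])/f,-(uv[1]-m["cy"])/f,-1]); o=T[:3,3]
    return o+d*(z-o[2])/d[2]
def w2px(n,p):
    m=camera_model(n); f=200/np.tan(np.radians(m["vertical_fov"]/2)); T=m["world_from_camera"]
    c=T[:3,:3].T@(np.array(p)-T[:3,3]); return np.array([m["cx"]-f*c[0]/c[2],m["cy"]+f*c[1]/c[2]])
E
python3 - <<'E'
import cv2,numpy as np
a=cv2.imread("pics/top0.png")[185:230,295:375]; b=cv2.imread("pics/scene0.png")[160:210,280:350]
g=lambda i,w,h:cv2.convertScaleAbs(cv2.resize(i,(w,h),interpolation=cv2.INTER_CUBIC),alpha=1.3)
cv2.imwrite("pics/c1.png",np.hstack([g(a,400,225)[:,:400],np.zeros((225,1,3),np.uint8)]))
A=g(a,800,450)[:, :]; 
cv2.imwrite("pics/c1.png",np.vstack([cv2.resize(A,(480,270)),np.zeros((0,480,3),np.uint8),cv2.copyMakeBorder(g(b,448,320),0,0,0,32,cv2.BORDER_CONSTANT)]))
from h import px2w
for n,P in dict(tgt=[(348,202),(366,202),(366,222),(348,222)]).items(): print(n,[px2w("top",p,.044).round(3) for p in P])
for P in([(205,124),(257,132),(250,171),(199,161)],[(188,212),(253,238),(233,289),(167,263)]):
    w=np.array([px2w("top",p,.022) for p in P]); print(w.mean(0).round(4),[round(float(np.linalg.norm(w[i]-w[i-1])),3) for i in range(4)])
    d=w[1]-w[0]; print(np.degrees(np.arctan2(d[1],d[0])))
print("scene",px2w("scene",(298,180),.02),px2w("top",(357,212),.022),px2w("scene",(420,175),.02))
E
```

```text
tgt [array([ 0.581, -0.118,  0.044]), array([ 0.581, -0.162,  0.044]), array([ 0.532, -0.162,  0.044]), array([ 0.532, -0.118,  0.044])]
[0.7227 0.1788 0.022 ] [0.094, 0.132, 0.1, 0.13]
-99.3338649439013
[0.4658 0.2223 0.022 ] [0.135, 0.174, 0.134, 0.175]
-112.32001060781205
scene [ 0.55537538 -0.13810439  0.02      ] [ 0.55685435 -0.14204637  0.022     ] [0.47362275 0.22593116 0.02      ]
```

View pics/c1.png

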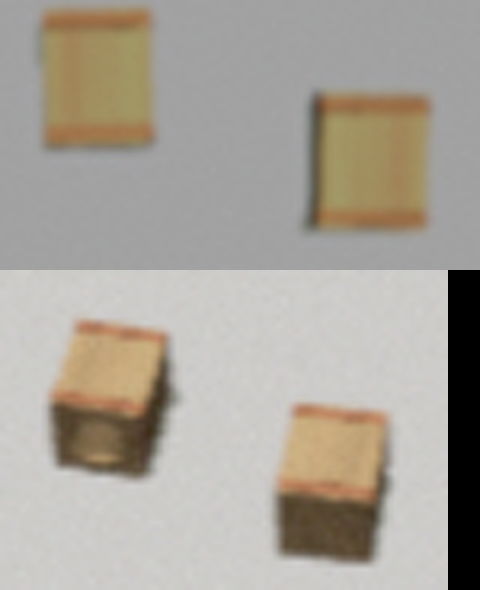

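The crops show the target's bench-far end (+x, facing the scene camera) with a round hole at scene ~(295,187). The other block's visible face is plain. The block lies with its long axis along world x, at about (0.557,-0.140). The 140x180 tray is the one at (0.466,0.222). Next I'll check IK for the grasp and for the final pose.

```bash
cat >> h.py <<'E'
from scipy.spatial.transform import Rotation as R
def Rg(a,s):
    z=np.array([-np.sin(a),0,-np.cos(a)]); y=np.array([0,s,0.]); return R.from_matrix(np.c_[np.cross(y,z),y,z])
def Rf(a,s,psi): return R.from_euler('z',psi)*R.from_euler('y',-np.pi/2)*Rg(a,s)
MID=np.array([.557,-.140,.022])
MG=lambda a,s: Rg(a,s).inv().apply(MID-GP(a))   # block middle in tool frame
GP=lambda a: np.array([.557,-.140,.025])        # TCP at grasp
def FP(a,s,psi,zm): return np.array([.466,.222,zm])-Rf(a,s,psi).apply(MG(a,s))
E
python3 - <<'E'
from h import *
for s in(1,-1):
  for a in np.radians([0,15,30]):
    g=r.solve_ik(GP(a),Rg(a,s).as_rotvec())
    print(s,a.round(2),"G",None if g is None else np.round(g,2))
    for zm in(.11,):
      for psi in np.radians(range(-60,120,20)):
        q=r.solve_ik(FP(a,s,psi,zm),Rf(a,s,psi).as_rotvec())
        if q is not None: print("   ",zm,round(np.degrees(psi)),np.round(q,2))
E
```

```text
1 0.0 G [-0.36  0.54 -0.28  0.75  0.   -0.36]
    0.11 -60 [ 0.87  1.24  0.14  2.04 -1.22 -3.14]
    0.11 100 [-0.26  1.18 -0.05  1.91  1.14 -3.14]
1 0.26 G [-0.32  0.74  0.06  1.14 -0.08 -0.31]
    0.11 -60 [ 0.86  0.94 -0.05  1.47 -1.15  2.5 ]
    0.11 -40 [ 0.89  0.62 -0.63  0.4  -1.31  1.65]
    0.11 80 [-0.3   0.64 -0.65  0.7   1.28 -2.01]
    0.11 100 [-0.24  0.9  -0.2   1.46  1.09 -2.61]
1 0.52 G [-0.28  0.99  0.45  1.54 -0.14 -0.25]
    0.11 -60 [ 0.81  0.7  -0.21  1.11 -0.98  2.1 ]
    0.11 -40 [ 0.83  0.46 -0.65  0.39 -1.05  1.48]
    0.11 80 [-0.22  0.42 -0.72  0.51  1.05 -1.67]
    0.11 100 [-0.19  0.66 -0.32  1.14  0.94 -2.22]
-1 0.0 G [-0.36  0.54 -0.28  0.75  0.    2.78]
    0.11 -60 [ 0.87  1.24  0.14  2.04 -1.22  0.  ]
    0.11 100 [-0.26  1.18 -0.05  1.91  1.14  0.  ]
-1 0.26 G [-0.32  0.74  0.06  1.14 -0.08  2.84]
    0.11 -60 [ 0.86  0.94 -0.05  1.47 -1.15 -0.64]
    0.11 -40 [ 0.89  0.62 -0.63  0.4  -1.31 -1.5 ]
    0.11 80 [-0.3   0.64 -0.65  0.7   1.28  1.13]
    0.11 100 [-0.24  0.9  -0.2   1.46  1.09  0.53]
-1 0.52 G [-0.28  0.99  0.45  1.54 -0.14  2.89]
    0.11 -60 [ 0.81  0.7  -0.21  1.11 -0.98 -1.04]
    0.11 -40 [ 0.83  0.46 -0.65  0.39 -1.05 -1.66]
    0.11 80 [-0.22  0.42 -0.72  0.51  1.05  1.47]
    0.11 100 [-0.19  0.66 -0.32  1.14  0.94  0.93]
```

```bash
sed -i 's/-.140,.025/-.140,.027/' h.py; python3 - <<'E'
from h import *
a,s=np.radians(30),1; o=Rg(a,s); rv=o.as_rotvec(); p=GP(a); z=o.as_matrix()[:,2]
r.reach(p-.12*z,rv)
r.servo_line(p-.0*z,rv,max_speed=.1)
f0=r.read_state(); print(f0["time"],f0["eef_pos"],f0["force"])
move_gripper(0.03,40)
st=r.read_state(); print(st["gripper_width"],st["gripper_force"],st["force"])
r.servo_line(p+[0,0,.18],rv,max_speed=.15)
st=r.read_state(); print(st["time"],st["eef_pos"],st["gripper_width"],st["gripper_force"],st["joints"])
psi=np.radians(-60); print(r.solve_ik(FP(a,s,psi,.22),Rf(a,s,psi).as_rotvec()),r.solve_ik(FP(a,s,psi,.113),Rf(a,s,psi).as_rotvec()))
b=read_camera("scene"); c=w2px("scene",st["eef_pos"]).astype(int)
cv2.imwrite("pics/lift.png",cv2.resize(b[max(c[1]-60,0):c[1]+60,c[0]-80:c[0]+80],None,fx=4,fy=4,interpolation=2))
E
```

```text
4.125 [ 0.55764084 -0.14004903  0.02750449] [ 0.50877336  0.2371547  -0.56455462]
0.04337111025732183 40.9906333044637 [1.96379794 0.61596324 2.73872118]
5.9333 [ 0.55672958 -0.13991239  0.20620715] 0.04364925664634582 40.74171511572786 [-0.28466531  0.90652052  0.75599465  1.92765297 -0.14085299 -0.24817897]
[ 0.81186929  0.58008252 -0.10211418  1.34615889 -0.97962888  2.10609765] [ 0.81186929  0.70235653 -0.20008028  1.12591879 -0.97962888  2.10609765]
```

View pics/lift.png

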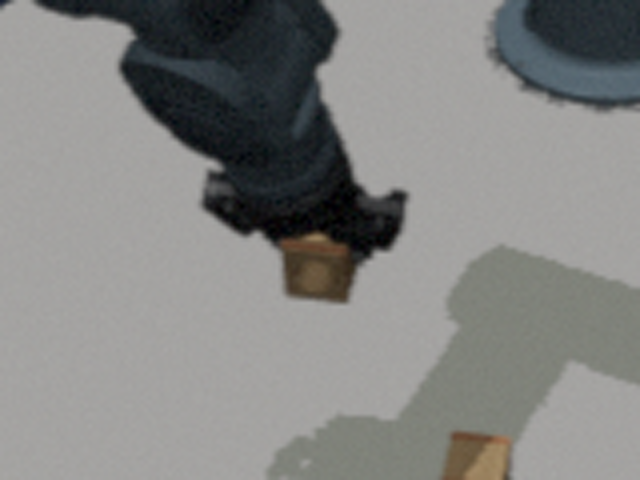

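The block is held, with the round hole showing in the +x face at crop (317,273). Moving to the tray with the hole up.

```bash
python3 - <<'E'
from h import *
a,s,psi=np.radians(30),1,np.radians(-60); rv=Rf(a,s,psi).as_rotvec()
r.reach(FP(a,s,psi,.22),rv)
r.servo_line(FP(a,s,psi,.113),rv,max_speed=.08)
r.dwell(.5)
st=r.read_state(); o=R.from_rotvec(st["tcp_rot"])
print(st["time"],st["gripper_width"],st["gripper_force"],"mid",st["eef_pos"]+o.apply(MG(a,s)),"hole axis",(o*Rg(a,s).inv()).apply([1,0,0]))
ims=[]
for n in("top","scene"):
    b=read_camera(n); c=w2px(n,[.466,.222,.1]).astype(int); print(n,c)
    ims.append(cv2.resize(b[c[1]-50:c[1]+50,c[0]-50:c[0]+50],(400,400),interpolation=2))
cv2.imwrite("pics/fin.png",cv2.convertScaleAbs(np.hstack(ims),alpha=1.3))
E
```

```text
10.0 0.04363486001125911 40.71253206348047 mid [0.46598919 0.22200035 0.11301803] hole axis [1.42903520e-05 1.19107252e-05 1.00000000e+00]
top [203 252]
scene [422 154]
```

View pics/fin.png

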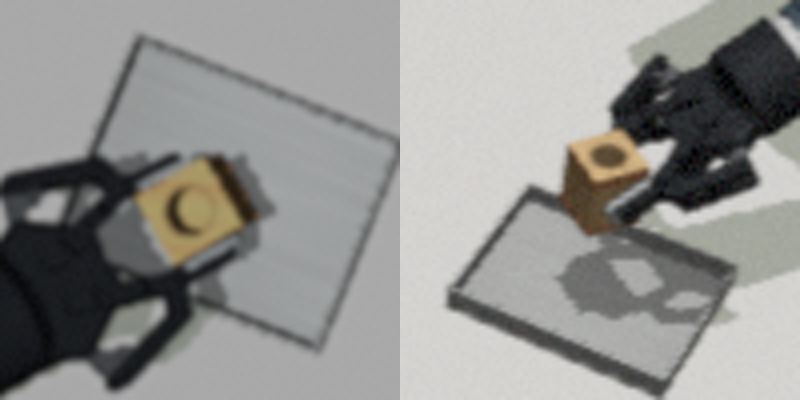

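The top view shows the hole upward at crop (193,210), and the block over the tray. I'll check tilt by overlaying the ideal block outline.

```bash
python3 - <<'E'
from h import *
ims=[]
for n in("top","scene"):
    b=read_camera(n); c=w2px(n,[.466,.222,.113]).astype(int)
    im=cv2.convertScaleAbs(cv2.resize(b[c[1]-25:c[1]+25,c[0]-25:c[0]+25],(400,400),interpolation=2),alpha=1.3)
    P=[R.from_euler('z',-60,degrees=True).apply([.022*x,.022*y,.028*z])+[.466,.222,.113] for z in(1,-1) for x,y in((1,1),(1,-1),(-1,-1),(-1,1))]
    Q=[tuple(int(v) for v in (w2px(n,p)-c+25.5)*8) for p in P]
    for i in range(4):
        for u,v in((i,(i+1)%4),(i+4,(i+1)%4+4),(i,i+4)): cv2.line(im,Q[u],Q[v],(0,255,0),1)
    ims.append(im)
cv2.imwrite("pics/ov.png",np.hstack(ims))
E
```

```text
(no output)
```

View pics/ov.png

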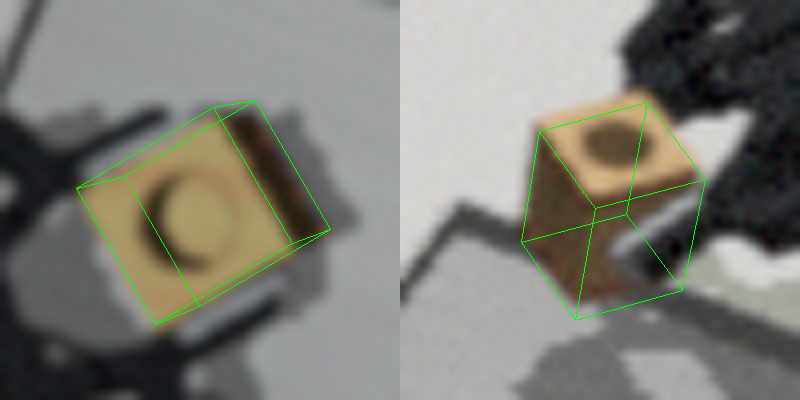

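The outline matches to about 1.5 px in both views, so the block is upright and centred within a few mm.

```bash
python3 -c "
from rig import workorder,r
print(workorder.job_done(), r.read_state()['time'])"
```

```text
the job is handed in; nothing more can be done
the job is handed in; nothing more can be done
```

The job is handed in: the chime head is held still in the gripper with its hole facing straight up, its middle about 11 cm above the floor of the 140 x 180 mm tray, and the arm never went near the bottle, bell or screwdriver.

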